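# Clamp a square filter frame under the lift-lever foot of an inspection stand

## Robot

A 7-joint arm with a two-finger parallel gripper is mounted at the origin on the work surface. World frame = base frame: x ahead of the robot, y to its left, z up, the work surface at z = 0. Lengths are in m, angles in rad, forces in N, time in s.
With the tool pointing down it reaches from about 0.4 to 0.85 m from the base axis. Payload 6.9 kg.
Tool frame: the origin (TCP) lies on the centre line of the jaws, within the pads' length; the fingertips stand 8 mm ahead of it and the grasp point (between the pads) lies 11 mm behind it (r.tip_extent is the distance from the TCP to the fingertips, in m); z points along the fingers, y is the line along which they close (so a half turn about z gives the same grasp; the last joint's range is limited). The gripper opens to 85 mm and grips with 20 to 120 N. Pads are 22 mm wide; open, the fingers measure 114 mm over their backs; the gripper's body (76 mm by 85 mm) begins 54 mm behind the grasp point. The pads swing forward as they close: fully open they stand 13 mm farther back than shut.
Start: joints at [0.105, 0.507, -0.238, 1.5, 0.126, 1.149, -0.155], TCP at [0.625, -0, 0.239] pointing down, gripper open.
Joint ranges: [-3.08, 3.08], [-0.24, 2.05], [-1.43, 1.35], [0, 2.5], [-1.52, 4.66], [0.17, 1.96], [-2.89, 2.89]. Speed limits (rad/s): [2.39, 2.39, 3.14, 3.14, 3.14, 3.14, 3.14].

## Interface

Orientations are given as a rotation vector (axis times angle).
In Python, from station import r, snapshot, search_frame, trace gives the robot as it stands. The module is installed in compiled form; this text tells all that it offers.
- The arm moves only by the tool drive_tool, never from a script. Its argument "moves" is a list that holds one entry, the list of rows, each a list of 5 numbers: the shift along the tool's x, y, z in mm, then the turn about the tool's z in rad, then the finger opening in mm, from 0 to 85.4. A call has 1 to 5 rows; each row is the pose to reach, as a shift and turn from the pose commanded when the call began, along the tool's axes at that moment; what a row does not reach only later rows make up. A row lasts 1/8 s, in which the tool goes at most 62.5 mm and 10.7 degrees, less where a joint would pass 70% of its speed; a pose out of reach is approached as far as the arm can. A call with a gripper value outside its range is refused whole. The fingers move at their own pace and stop on an object; "grip_force" is the grip in N (left out, the last holds). Time passes only in rows, so rows that repeat a pose let the fingers close. It gives the time, the measured TCP pose, the force, the opening and the grip force at its end, in the units of the state.
- r.get_state(): the state, without advancing time (a new reading comes with each control period).
- snapshot(name): name is "scene" or "side" or "wrist"; returns a dict with "img" (384x512x3 uint8, red, green, blue), "fov_y" (degrees; the focal length in pixels is half the picture's height over the tangent of half this angle, whatever the lens; pixels are square), "cx", "cy" (the principal point, pixels), "origin" and "rotation" of the camera in the world; the wrist camera has in their place "T_tool_cam" (4x4, takes a point from camera to tool coordinates, whose origin is the TCP and whose axes are the flange's). Camera axes: x right, y down, z forward; pixel columns grow to the right and rows downward; lengths in m; the calibration is good to about 2 mm. A picture is of the moment at which its call begins: read the wrist's pose just before it. There is no depth.
- r.close_job(): hands the job in; it is judged then, once.
Trained networks look in the newest picture that a camera, given by its name, has taken for a name from the list of things; names that differ only in an ending like _2 or _b are one class to them, and where a whole thing is asked for, a point or a joint stands for the part that bears it (a point fixed in the world has none). Each returns a list of dicts, best first, with "score" (0 to 1); they miss things now and then, are a little off and sometimes report something else, mostly with a low value. They report only what shows in the picture. A call takes as long as a camera call. They do not tell look-alikes from the thing itself.
- search_frame(camera, target): "extent" ([left, top, right, bottom] in pixels, round what is visible of it).
- trace(camera, target): "mask" (384x512 bool, what is visible of it) and "extent" ([left, top, right, bottom] in pixels, round what is visible of it).
The state is a dict: "time_s": time; "joint_pos": joint angles; "joint_velocities": joint speeds; "joint_efforts": joint torques, N m; "ee_pos": TCP position; "orientation": TCP orientation; "contact_force": force on the tool from outside, world axes, zero at the start; "wrist_torque": the same for the moment, N m; "finger_gap": opening from 0.0 (shut) to 1.0 (fully open); "grip_force": force on a finger pad.
Only numpy, scipy, OpenCV 4.12 (cv2) and the standard library are available. Lean on these libraries where they do the work, as an engineer would, in place of code of your own. Each camera call takes 0.05 s, during which the arm holds its last target. There are 200 camera calls.

## Task

Raise the red-knobbed lift lever on the inspection stand so that its spring foot comes fully up, lay the square aluminium filter frame flat on the lit panel within the blue corner marks, its orange tab away from the post, then lower the lever fully so that the foot holds the frame down. Leave everything else on the table where it is.

Things in the scene. Friction and masses are not known exactly. Their poses are not given: they have to be found in the camera images.
- panel_centre (a point): Centre, on its top face, of the lit white panel (130 x 130 mm, top 16 mm above the table) of the inspection stand. x points to the post behind it, y to the side where the lever sticks out, z up. Blue corner marks outline a 100 mm square about it, parallel to the axes. The stand is fixed, but placed and turned anew each time; base plate x -73 to 117, y -70 to 70 mm.
- head_centre (a point): Middle of the stand's grey head, stand axes: 84 (x) x 64 (y, from -39 to 25) x 67 mm; it lies 74 mm in x and -7 mm in y from the panel centre and 102.5 mm above the panel top. It sits on an aluminium post at x = 85 to 115 mm and overhangs the panel's far edge from x = 32 mm on.
- foot_sole (a point): Middle of the underside of the black rubber foot, 24 (x) x 36 (y) x 8 mm, on a 10 mm steel stem under the head's front end; x = 38 mm, y = 0 from the panel centre. It comes down on the far bar of a well-placed frame.
- foot (a joint): Height of the foot's sole above the panel's top (m): 0 on the panel, about 0.027 with the lever fully up, 0.008 when resting on the frame. A light spring (2 to 4 N) drives it down; the lever's cam lifts it and does not push it down.
- lift_lever (a joint): Lever angle (rad): 0 fully down (knob 20 degrees below the level of the pivot), 0.8 fully up (26 degrees above it); starts near 0. Friction keeps it wherever it is left; it takes about 4 N up or down at the knob.
- lever_knob (a point): Centre of the red knob at the lever's end: a cylinder of 18 mm diameter, 22 mm long along the stand's x; its flat ends can be pinched from above with fingers closing along the stand's x, and it turns freely in that pinch as the lever swings. The steel arm leaves it towards the pivot, 8 mm (x) by 9 mm.
- lever_pivot (a point): Pivot of the lever, inside the head, 104 mm above the panel top, at x = 42, y = -30 mm from the panel centre in the stand's axes. Hinge axis along the stand's x; the knob centre runs on a circle of 130 mm radius about it, in the stand's y-z plane, on the +y side.
- frame_centre (a point): Centre of the loose square aluminium filter frame, half-way up its thickness (4 mm above its underside). Frame 100 x 100 x 8 mm, bars 14 mm wide, a smoked glass pane within, about 120 g. x points away from the tab, z up. It lies flat on the table at the start, tab roughly towards the robot.
- frame_tab (a point): Grasp point on the frame's upright orange grip tab: 58 mm from the frame's centre on its -x side, 34 mm above the frame's underside. Tab 10 mm thick (frame x), 40 mm wide (frame y), its top 46 mm above the underside; pinch it across its thickness.
- cube_centre (a point): Bystander: middle of the clear acrylic cube with flap lid, 110 x 110 x 105 mm with a small knob on the lid (140 mm high in all); fixed.
- shells_centre (a point): Bystander: middle of a stack of black round filter shells, 72 mm across, 49 mm high.
- blower_centre (a point): Bystander: upright stainless blower tip, 34 mm across, 58 mm high; point 20 mm above its foot.
- cap_centre (a point): Bystander: middle of a white lens cap, 68 mm across, 12 mm high.
- cleaner_centre (a point): Bystander: middle of a small blue bottle, 44 mm across, 100 mm high.
- brush_grip (a point): Bystander: grip of a lens brush, 150 mm long, lying on the table.
Not all that is in view belongs to the job. Of the things that look like the part that bears frame_centre, take the one that is farthest from the robot's base at the start.

How it is judged:
On the way, in this order (a step that is already met when the one before it is completed fails the run):
1. the lever is raised (above 0.6 rad) and the foot is up (value of joint lift_lever above 0.6 rad and value of joint foot above 0.018 m), for 0.2 s.
2. the frame lies flat on the panel within the marks, tab away from the post, while the lever is still up (horizontal distance between frame_centre and panel_centre below 0.012 m and angle between the x axis of frame_centre and the x axis of panel_centre, either way round below 0.15 rad and angle between frame_centre's own z axis and vertical below 0.05 rad and z of frame_centre in the frame of panel_centre between 0.001 and 0.007 m and x of frame_tab in the frame of panel_centre below -0.04 m and value of joint lift_lever above 0.5 rad), for 0.2 s.
3. the lever is lowered (below 0.1 rad) (value of joint lift_lever below 0.1 rad), for 0.2 s.
At the end, for the whole second after the job is handed in: Frame flat on the panel, centre within 12 mm of the panel's and sides within 0.15 rad, tab away from the post; lever below 0.1 rad; foot resting on the frame (sole 5.5 to 10.5 mm above the panel); bystanders within 30 mm of their places (horizontal distance between frame_centre and panel_centre below 0.012 m and angle between the x axis of frame_centre and the x axis of panel_centre, either way round below 0.15 rad and angle between frame_centre's own z axis and vertical below 0.05 rad and z of frame_centre in the frame of panel_centre between 0.001 and 0.007 m and x of frame_tab in the frame of panel_centre below -0.04 m and value of joint lift_lever below 0.1 rad and value of joint foot between 0.0055 and 0.0105 m and distance of each of cube_centre, shells_centre, blower_centre, cap_centre, cleaner_centre, brush_grip from where it was at the start of the episode below 0.03 m); the robot touches nothing.
It fails at once if a bystander is pushed more than 30 mm from its place (distance of any of cube_centre, shells_centre, blower_centre, cap_centre, cleaner_centre, brush_grip from where it was at the start of the episode above 0.03 m).
It also fails if it takes over 64 s, if anything falls off the work surface, if the arm or the gripper's body presses on something with over 40 N, if the wrist force passes 120 N, or if a joint passes its speed limit or range.

## Working session

There is one attempt and no reset: what is moved stays moved. The work goes in short steps, Python scripts to look and compute and a tool call to move; the robot and the scene stay as the last step left them, time stands still between calls to the robot, and variables do not carry over. Pictures are saved under pics/ and viewed, at most 10 in all, crops included, and the job is handed in when it is done.

Besides the shell and the picture viewer there is one more tool, called after ">>>" in YAML: its name, and indented under it one key for each argument. drive_tool: Moves the arm, as the interface text tells. Its arguments: {"type":"object","properties":{"moves":{"type":"array"},"grip_force":{"type":"number"}},"required":["moves"]}

```bash
mkdir -p pics; cat > h.py <<'E'
import numpy as np, cv2
from scipy.spatial.transform import Rotation as R
from station import r, snapshot, search_frame, trace
def cam(name):
    s=r.get_state(); d=snapshot(name)
    if 'T_tool_cam' in d:
        T=np.eye(4);T[:3,:3]=R.from_rotvec(s['orientation']).as_matrix();T[:3,3]=s['ee_pos']
        T=T@np.array(d['T_tool_cam']); d['origin']=T[:3,3]; d['rotation']=T[:3,:3]
    d['origin']=np.array(d['origin']);d['rotation']=np.array(d['rotation'])
    d['f']=192/np.tan(np.radians(d['fov_y'])/2)
    return d
def onz(d,uv,z):
    uv=np.atleast_2d(np.array(uv,float))
    v=np.c_[(uv[:,0]-d['cx'])/d['f'],(uv[:,1]-d['cy'])/d['f'],np.ones(len(uv))]@d['rotation'].T
    return d['origin']+v*((z-d['origin'][2])/v[:,2])[:,None]
def proj(d,p):
    c=(np.atleast_2d(p)-d['origin'])@d['rotation']
    return np.c_[c[:,0]/c[:,2]*d['f']+d['cx'],c[:,1]/c[:,2]*d['f']+d['cy']]
def save(img,n): cv2.imwrite('pics/'+n,cv2.cvtColor(img,cv2.COLOR_RGB2BGR))
E
python3 - <<'E'
from h import *
ims=[]
np.set_printoptions(precision=3,suppress=True)
for c in ['scene','side','wrist']:
    d=cam(c); ims.append(d['img']); print(c,d['origin'],d['rotation'].tolist(),d['f'],d['cx'],d['cy'])
    save(d['img'],c+'0.png')
    for t in ['frame_centre','frame_tab','lever_knob','panel_centre','head_centre','foot','cube_centre','shells_centre','blower_centre','cap_centre','cleaner_centre','brush_grip']:
        print(t,[(round(x['score'],2),np.round(x['extent']).tolist()) for x in search_frame(c,t)][:4])
save(cv2.resize(np.vstack(ims[:2]),None,fx=.78,fy=.78),'both.png')
print(r.get_state())
E
```

```text
scene [1.39  0.101 1.021] [-1.6731090232030676, -1.8962633842982788, 0.7521313109751809] 479.0564654614847 254.393341674839 195.09845064818
frame_centre [(0.86, [172.0, 146.0, 215.0, 170.0]), (0.79, [229.0, 162.0, 268.0, 190.0]), (0.71, [153.0, 182.0, 200.0, 222.0]), (0.63, [387.0, 161.0, 442.0, 224.0])]
frame_tab [(0.94, [175.0, 142.0, 215.0, 170.0]), (0.87, [155.0, 182.0, 198.0, 226.0]), (0.75, [229.0, 167.0, 267.0, 190.0])]
lever_knob [(0.58, [278.0, 227.0, 305.0, 239.0])]
panel_centre [(0.67, [233.0, 214.0, 308.0, 277.0]), (0.19, [81.0, 227.0, 93.0, 240.0])]
head_centre [(0.77, [234.0, 211.0, 302.0, 278.0])]
foot []
cube_centre [(0.84, [388.0, 159.0, 441.0, 225.0]), (0.47, [80.0, 226.0, 93.0, 241.0])]
shells_centre [(0.68, [122.0, 246.0, 154.0, 276.0])]
blower_centre [(0.64, [82.0, 226.0, 93.0, 240.0])]
cap_centre [(0.55, [165.0, 265.0, 198.0, 288.0])]
cleaner_centre [(0.74, [422.0, 265.0, 446.0, 297.0])]
brush_grip [(0.71, [82.0, 173.0, 107.0, 212.0]), (0.21, [385.0, 159.0, 440.0, 223.0])]
side [ 0.414 -0.904  0.845] [-2.270454870360182, 0.08637929906643747, -0.04972860378250057
[... 1634 characters left out ...]
 333.0, 353.0])]
blower_centre [(0.29, [286.0, 320.0, 332.0, 354.0])]
cap_centre []
cleaner_centre [(0.69, [303.0, 251.0, 344.0, 294.0]), (0.47, [153.0, 24.0, 352.0, 197.0])]
brush_grip []
{'time_s': 1.95, 'joint_pos': array([ 0.105,  0.508, -0.238,  1.5  ,  0.126,  1.149, -0.155]), 'joint_velocities': array([ 0.001,  0.002, -0.001,  0.002, -0.   , -0.001, -0.001]), 'joint_efforts': array([ -0.001, -62.035,  -2.185, -24.995,   0.014,   0.002,  -0.   ]), 'ee_pos': array([ 0.625, -0.   ,  0.239]), 'orientation': array([-2.221, -2.221,  0.   ]), 'contact_force': array([-0.006, -0.124,  0.567]), 'wrist_torque': array([ 0.007,  0.07 , -0.03 ]), 'grip_force': 0.0, 'finger_gap': 1.0009326209003155}
```

View pics/scene0.png

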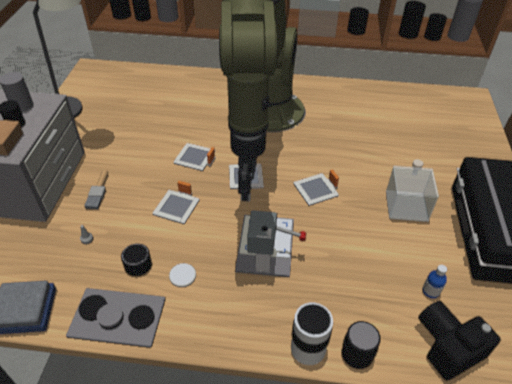

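View pics/side0.png

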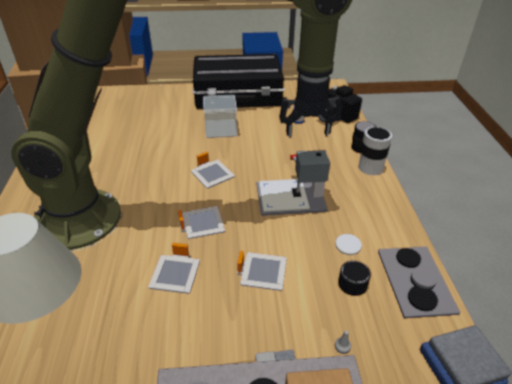

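The scene picture shows four look-alike frames: near (194,157), (247,177), (176,207) and (316,189). The stand is at (265,242) with its red knob at (303,236). In the side view the frames are at (212,173), (204,221), (175,274) and (264,271).

```bash
sed -i "s/;d\['rotation'\]=np.array(d\['rotation'\])/;Q=np.array(d['rotation']);d['rotation']=Q if Q.shape==(3,3) else R.from_rotvec(Q).as_matrix()/" h.py
python3 - <<'E'
from h import *
np.set_printoptions(precision=3,suppress=True)
for c,l in [('scene',[(194,157),(247,177),(176,207),(316,189),(85,233),(98,190),(138,260),(182,275),(303,236)]),('side',[(212,173),(204,221),(175,274),(264,271),(348,243),(354,280),(343,345)])]:
    d=cam(c)
    p=onz(d,l,0.005); print(c,np.c_[p[:,:2],np.hypot(p[:,0],p[:,1])].tolist().__str__() if 0 else np.c_[p[:,:2],np.hypot(p[:,0],p[:,1])])
d=cam('wrist'); 
print(proj(d,[[.6,.0,0],[.7,0,0]]))
E
```

```text
scene [[ 0.286 -0.219  0.36 ]
 [ 0.354 -0.04   0.356]
 [ 0.502 -0.225  0.551]
 [ 0.378  0.17   0.415]
 [ 0.627 -0.448  0.771]
 [ 0.465 -0.469  0.661]
 [ 0.696 -0.28   0.75 ]
 [ 0.727 -0.156  0.744]
 [ 0.562  0.141  0.579]]
side [[ 0.376  0.169  0.412]
 [ 0.353 -0.043  0.355]
 [ 0.284 -0.221  0.36 ]
 [ 0.5   -0.228  0.549]
 [ 0.728 -0.152  0.743]
 [ 0.713 -0.271  0.762]
 [ 0.646 -0.436  0.779]]
[[237.785 166.498]
 [313.779 166.331]]
```

View pics/wrist0.png

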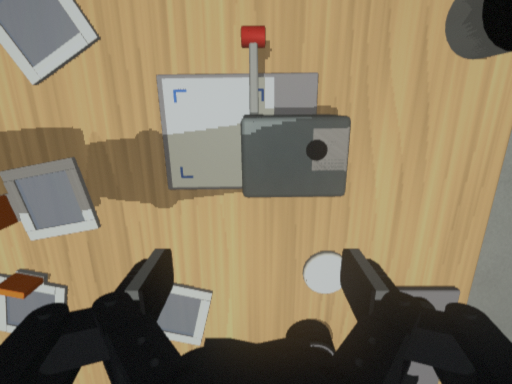

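The wrist picture shows the stand with its head at (297,155), the knob at (253,37), and blue marks at (175,91), (181,177) and (263,91). The candidates lie 0.36, 0.36, 0.415 and 0.55 m from the base. The farthest is at about (0.50,-0.226): scene (176,207), side (264,271), wrist (185,313).

```bash
cat > stand.py <<'E'
from h import *
from scipy.optimize import least_squares
np.set_printoptions(precision=4,suppress=True)
d=cam('wrist'); im=d['img'].astype(int)
b=((im[...,2]-im[...,0]>50)&(im[...,2]-im[...,1]>20)).astype(np.uint8); b[200:]=0
n,lab,st,_=cv2.connectedComponentsWithStats(b)
for s in st[1:]:
    if s[4]>5: print(s)
ys,xs=np.nonzero(b[:, :]); 
L=xs<220
t=L&(ys<140); u=L&(ys>=140)
c1=[xs[t].min(),ys[t].min()]; c2=[xs[u].min(),ys[u].max()+1]
red=((im[...,0]-im[...,1]>80)&(im[...,0]-im[...,2]>80)&(np.arange(384)[:,None]<120)).astype(np.uint8)
print(c1,c2,'red',[s.tolist() for s in cv2.connectedComponentsWithStats(red)[2][1:] if s[4]>20])
m=cv2.connectedComponentsWithStats(red);k=1+np.argmax(m[2][1:,4]);kc=m[3][k]
print(kc, onz(d,[c1,c2],.016), onz(d,[kc],.0755))
M=np.array([[-.05,.05,.016],[-.05,-.05,.016],[.042,-.03+.13*np.cos(np.radians(20)),.0755]])
T=np.array([c1,c2,kc],float)
def W(q,P): c,s=np.cos(q[2]),np.sin(q[2]); return np.c_[q[0]+c*P[:,0]-s*P[:,1],q[1]+s*P[:,0]+c*P[:,1],P[:,2]]
f=lambda q:(proj(d,W(q,M))-T).ravel()
s=least_squares(f,[.6,.08,0]); print(s.x,s.fun)
E
python3 stand.py
python3 - <<'E'
from h import *
for c in ['scene','side']:
    d=cam(c)
    for x in trace(c,'frame_centre')[:5]: print(c,x['score'],x['extent'])
a=cv2.resize(cam('scene')['img'][165:240,130:230],None,fx=4,fy=4,interpolation=2)
b=cv2.resize(cam('side')['img'][235:310,215:315],None,fx=4,fy=4,interpolation=2)
save(np.hstack([a,b]),'crop.png')
E
```

```text
[260  89   3  11  12]
[173  90  13  12  48]
[np.int64(173), np.int64(90)] [np.int64(181), np.int64(177)] red [[241, 27, 24, 18, 388]]
[252.7964  34.7784] [[ 0.5274  0.0939  0.016 ]
 [ 0.5284 -0.0102  0.016 ]] [[0.6216 0.1383 0.0755]]
[0.5794 0.0443 0.0145] [ 1.0618  0.2774  1.0885 -2.8827 -1.6326  1.5124]
scene 0.96 [295.1, 167.7, 337.0, 206.3]
scene 0.81 [153.4, 184.9, 196.8, 222.8]
scene 0.57 [172.3, 145.3, 213.8, 169.1]
scene 0.56 [230.1, 163.7, 265.0, 188.3]
side 0.82 [192.1, 152.0, 236.1, 188.9]
side 0.74 [146.6, 242.7, 200.0, 295.9]
side 0.73 [236.3, 253.0, 287.8, 291.1]
side 0.67 [180.5, 206.4, 222.9, 237.8]
```

View pics/crop.png

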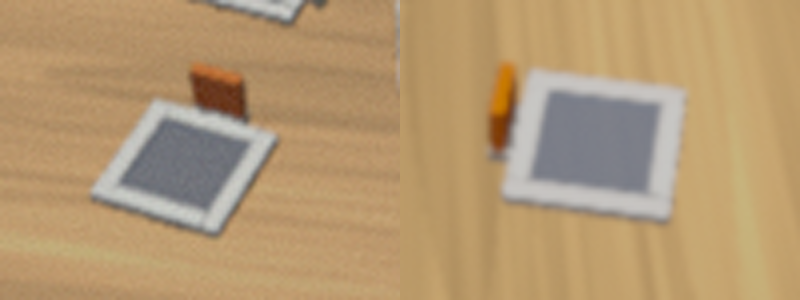

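The crop confirms the choice: a lone frame with its orange tab on the robot side, no other frame close by. The stand centre is about (0.580, 0.0425) with yaw about 0.01 rad, and the knob is near (0.621, 0.136). I'll hover over the knob and look again.

>>> drive_tool:
  moves:
    - [[50,-2,10,0,50],[100,-4,25,0,50],[136,-4,40,0,50],[136,-4,40,0,50]]

```text
time_s: 2.95
ee_pos: [0.6196, 0.1404, 0.198]
orientation: [-2.212, -2.226, 0.001]
contact_force: [0.7, -0.0, 0.8]
finger_gap: 0.588
grip_force: 0.0
```

```bash
python3 - <<'E'
from h import *
np.set_printoptions(precision=4,suppress=True)
d=cam('wrist'); save(d['img'],'w1.png'); print(r.get_state()['ee_pos'],d['origin'])
q=[.580,.0425,.01]
c,s=np.cos(q[2]),np.sin(q[2])
P=np.array([[-.052,.052,.016],[-.052,-.052,.016],[.042,.0922,.0755],[.052,.052,.016],[.116,-.039,.1525],[.032,.025,.1525]])
print(proj(d,np.c_[q[0]+c*P[:,0]-s*P[:,1],q[1]+s*P[:,0]+c*P[:,1],P[:,2]]))
E
```

```text
[0.6204 0.1376 0.1987] [0.6194 0.2146 0.3325]
[[178.6436 215.0308]
 [185.6244 291.0541]
 [258.7683 196.9095]
 [267.1897 214.6158]
 [350.8952 378.7311]
 [246.2143 313.2024]]
```

View pics/w1.png

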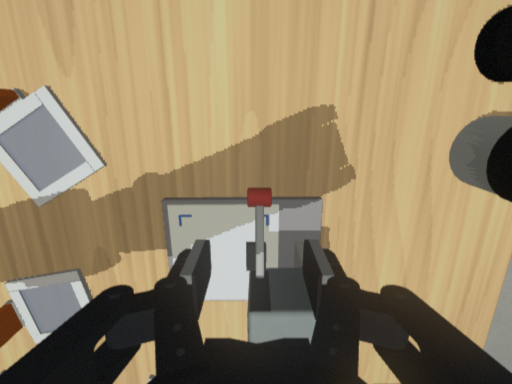

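The measured points match the prediction to within a pixel or two: marks at (179,215) and (268,215), knob at (259,197). The stand pose stands, so I descend on the knob.

>>> drive_tool:
  moves:
    - [[-1,0,60,0,50],[-1,0,105,0,50],[-1,0,132,0,50],[-1,0,132,0,50],[-1,0,132,0,10]]
  grip_force: 40

```text
time_s: 3.62
ee_pos: [0.6222, 0.1342, 0.0688]
orientation: [2.222, 2.219, 0.002]
contact_force: [0.3, 0.1, 0.6]
finger_gap: 0.385
grip_force: 0.0
```

>>> drive_tool:
  moves:
    - [[0,0,0,0,10],[0,0,0,0,10],[0,0,0,0,10]]

```text
time_s: 4.0
ee_pos: [0.6217, 0.1343, 0.0683]
orientation: [2.221, 2.22, 0.001]
contact_force: [0.1, -3.1, 3.2]
finger_gap: 0.249
grip_force: 42.4
```

>>> drive_tool:
  moves:
    - [[4.5,0,-13,0,10],[6.5,0,-26,0,10],[8,0,-40,0,10],[7.5,0,-53.5,0,10],[6,0,-66,0,10]]

```text
time_s: 4.62
ee_pos: [0.6214, 0.1407, 0.1336]
orientation: [2.221, 2.221, 0.0]
contact_force: [5.1, -3.0, -6.6]
finger_gap: 0.248
grip_force: 39.4
```

>>> drive_tool:
  moves:
    - [[-2.5,0,-12,0,10],[-6,0,-22,0,10],[-8.5,0,-29,0,10],[-10.5,0,-34,0,10],[-10.5,0,-34,0,10]]

```text
time_s: 5.25
ee_pos: [0.6215, 0.1303, 0.168]
orientation: [2.221, 2.221, 0.002]
contact_force: [4.4, -2.6, -2.9]
finger_gap: 0.243
grip_force: 40.0
```

>>> drive_tool:
  moves:
    - [[0,0,0,0,50],[0,0,0,0,50],[0,0,-20,0,50],[0,0,-60,0,50],[0,0,-95,0,50]]

```text
time_s: 5.88
ee_pos: [0.6204, 0.1311, 0.2636]
orientation: [-2.22, -2.222, 0.0]
contact_force: [-0.2, 1.0, -0.2]
finger_gap: 0.586
grip_force: 0.0
```

>>> drive_tool:
  moves:
    - [[-60,-15,0,0,50],[-120,-40,0,0,50],[-180,-65,0,0,50],[-240,-90,0,0,50],[-300,-110,0,0,50]]

```text
time_s: 6.5
ee_pos: [0.5124, -0.1626, 0.2626]
orientation: [-2.22, -2.222, -0.001]
contact_force: [0.7, 0.8, 0.3]
finger_gap: 0.583
grip_force: 0.0
```

>>> drive_tool:
  moves:
    - [[-60,-10,15,0,50],[-105,-20,25,0,50],[-105,-20,25,0,50],[-105,-20,25,0,50]]

```text
time_s: 7.0
ee_pos: [0.4939, -0.2655, 0.2373]
orientation: [-2.22, -2.222, -0.001]
contact_force: [0.3, 1.8, 0.2]
finger_gap: 0.584
grip_force: 0.0
```

```bash
python3 - <<'E'
from h import *
np.set_printoptions(precision=4,suppress=True)
d=cam('wrist'); save(d['img'],'w2.png'); print(r.get_state()['ee_pos'],d['origin'],r.get_state()['joint_pos'])
for t in ['frame_centre','frame_tab']:
    for x in trace('wrist',t): print(t,x['score'],np.round(x['extent']))
E
```

```text
[ 0.4943 -0.2649  0.2375] [ 0.4938 -0.1913  0.3718] [ 0.5676  0.4065 -0.1747  1.676   0.0772  1.0659  0.3715]
frame_centre 0.91 [ 46.  70. 132. 177.]
frame_centre 0.88 [206.  88. 308. 183.]
frame_centre 0.71 [ 85.   0. 179.  27.]
frame_tab 0.83 [ 81.   1. 176.  25.]
frame_tab 0.65 [203.  84. 312. 182.]
frame_tab 0.56 [ 43.  70. 129. 177.]
```

View pics/w2.png

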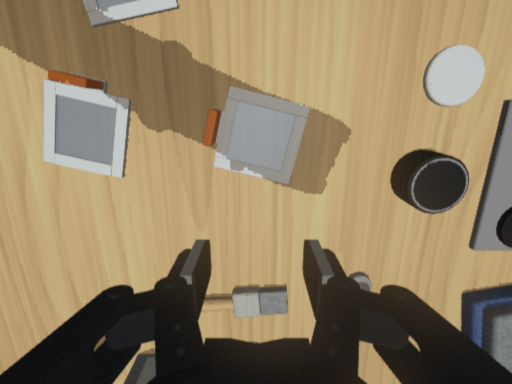

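The chosen frame lies in the shadow with corners near (229,88), (309,106), (290,184) and (215,168). Its tab is at (212,127).

```bash
python3 - <<'E'
from h import *
from scipy.optimize import least_squares
np.set_printoptions(precision=4,suppress=True)
d=cam('wrist')
M=np.array([[-.05,.05,.008],[.05,.05,.008],[.05,-.05,.008],[-.05,-.05,.008]])
T=np.array([[229,88],[309,106],[290,184],[215,168]],float)
def W(q,P): c,s=np.cos(q[2]),np.sin(q[2]); return np.c_[q[0]+c*P[:,0]-s*P[:,1],q[1]+s*P[:,0]+c*P[:,1],P[:,2]]
s=least_squares(lambda q:(proj(d,W(q,M))-T).ravel(),[.5,-.227,-.2]); q=s.x; print(q,s.fun)
# tab top corners, compare orange pixels
tp=np.array([[-.063,.02,.046],[-.063,-.02,.046],[-.053,-.02,.046],[-.053,.02,.046]])
print(proj(d,W(q,tp)))
im=d['img'].astype(int);o=(im[...,0]-im[...,2]>90)&(np.arange(512)[None]>190)&(np.arange(512)[None]<240)&(np.arange(384)[:,None]<160)
ys,xs=np.nonzero(o);print(xs.min(),xs.max(),ys.min(),ys.max(),len(xs))
print('tab',W(q,np.array([[-.058,0,.034]])), 'tcp',r.get_state()['ee_pos'])
E
```

```text
[ 0.4995 -0.2272 -0.2081] [-0.5909 -0.5613  1.0324 -0.2153  0.0482  0.3073 -0.5063  0.7127]
[[208.4362 111.3302]
 [202.799  147.5762]
 [211.5714 149.4225]
 [217.5225 113.3164]]
202 216 110 145 299
tab [[ 0.4428 -0.2152  0.034 ]] tcp [ 0.4944 -0.2652  0.2377]
```

>>> drive_tool:
  moves:
    - [[25,-26,30,0.1,45],[50,-52,60,0.208,45],[50,-52,105,0.208,45],[50,-52,140,0.208,45],[50,-52,140,0.208,45]]

```text
time_s: 7.82
ee_pos: [0.4406, -0.2152, 0.0958]
orientation: [-2.435, -1.978, 0.003]
contact_force: [-0.1, -0.8, 0.6]
finger_gap: 0.523
grip_force: 0.0
```

>>> drive_tool:
  moves:
    - [[0,2,40,0,45],[0,2,71,0,45],[0,2,71,0,45],[0,2,71,0,3],[0,2,71,0,3]]
  grip_force: 90

```text
time_s: 8.45
ee_pos: [0.4443, -0.2176, 0.0279]
orientation: [2.439, 1.977, 0.001]
contact_force: [-1.9, -0.8, 21.8]
finger_gap: 0.112
grip_force: 31.9
```

>>> drive_tool:
  moves:
    - [[0,0,0,0,3],[0,0,0,0,3],[0,0,0,0,3]]

```text
time_s: 8.82
ee_pos: [0.4444, -0.2176, 0.0281]
orientation: [2.438, 1.977, 0.002]
contact_force: [-1.0, 0.6, 8.2]
finger_gap: 0.101
grip_force: 88.2
```

>>> drive_tool:
  moves:
    - [[0,0,-25,0,3],[0,0,-65,0,3],[40,-3,-90,-0.05,3],[90,-7,-90,-0.13,3],[140,-11,-90,-0.216,3]]

```text
time_s: 9.45
ee_pos: [0.4622, -0.0768, 0.1178]
orientation: [2.209, 2.231, 0.002]
contact_force: [0.1, -0.3, -1.4]
finger_gap: 0.095
grip_force: 88.1
```

```bash
cat > goto.py <<'E'
from h import *
import sys
np.set_printoptions(precision=4,suppress=True)
s=r.get_state();Rm=R.from_rotvec(s['orientation']).as_matrix()
yaw=np.arctan2(Rm[1,1],Rm[0,1]);t=np.array(list(map(float,sys.argv[1:4])))
print(s['time_s'],s['ee_pos'],'yaw',yaw,'tilt',Rm[2,2],'shift mm',Rm.T@(t-s['ee_pos'])*1000,'turn',yaw-float(sys.argv[4]),s['finger_gap'],s['grip_force'])
E
python3 goto.py .477 .0395 .118 .01
```

```text
9.45 [ 0.4622 -0.0768  0.1178] yaw 0.009711565326969224 tilt -0.9999964037163996 shift mm [116.1439  15.8949  -0.2046] turn -0.0002884346730307758 0.09535679016511424 88.12245011329651
```

>>> drive_tool:
  moves:
    - [[40,5,0,0,3],[80,10,0,0,3],[112,15,0,0,3],[112,15,0,0,3],[112,15,0,0,3]]

```text
time_s: 10.07
ee_pos: [0.4757, 0.0337, 0.1168]
orientation: [2.212, 2.23, -0.0]
contact_force: [0.6, -0.3, -1.8]
finger_gap: 0.095
grip_force: 88.1
```

```bash
python3 goto.py .477 .0395 .054 .01; python3 - <<'E'
from h import *
np.set_printoptions(precision=1,suppress=True)
d=cam('wrist'); e=cam('side')
s=r.get_state(); t=s['ee_pos'];
# predicted frame corners (held), tcp over tab, underside = tcp z-.028
P=t+np.array([[.008,.05,-.020],[.108,.05,-.02],[.108,-.05,-.02],[.008,-.05,-.02]])
print(proj(d,P)); print(proj(e,P))
print('panel marks',proj(d,[[.528,.0945-.001,.016],[.528,-.0095,.016]]))
save(np.hstack([cv2.resize(d['img'],(400,300)),cv2.resize(e['img'][130:250,190:350],(400,300),interpolation=2)]),'w3.png')
E
```

```text
10.075 [0.4757 0.0337 0.1168] yaw 0.0077894784108010155 tilt -0.9999997828873778 shift mm [ 5.8641  1.292  62.8082] turn -0.0022105215891989848 0.09542250498497781 88.067067861557
[[272.3 156.2]
 [457.8 157.2]
 [424.5 312.1]
 [268.9 311.4]]
[[248.4 164.7]
 [283.2 163.2]
 [288.1 185.6]
 [251.  187.3]]
panel marks [[323.  126.8]
 [314.5 244.1]]
```

View pics/w3.png

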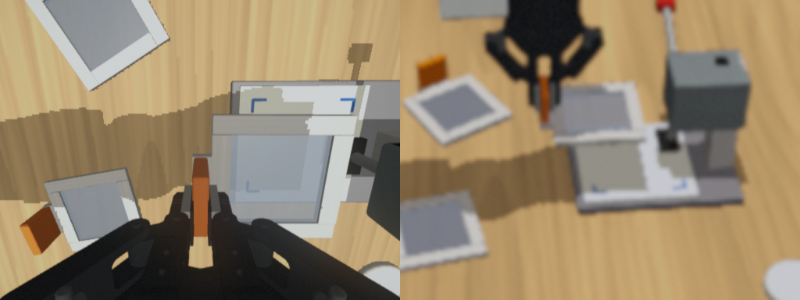

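The frame is held level in front of the foot, its corners near (271,147), (462,150) and (426,303) at full scale, so slightly to +y of the prediction. The lever and foot are up. I'll lower part way and fit again.

>>> drive_tool:
  moves:
    - [[1,0,20,0,3],[3,1,40,0,3],[3,1,58,0,3],[3,1,58,0,3]]

```text
time_s: 10.68
ee_pos: [0.4759, 0.0361, 0.0575]
orientation: [-2.213, -2.228, 0.004]
contact_force: [0.4, 1.0, -2.0]
finger_gap: 0.098
grip_force: 88.0
```

```bash
python3 goto.py .477 .0395 .054 .01; python3 - <<'E'
from h import *
np.set_printoptions(precision=1,suppress=True)
d=cam('wrist'); s=r.get_state(); t=s['ee_pos']
P=t+np.array([[.008,.05,-.020],[.108,.05,-.02],[.108,-.05,-.02],[.008,-.05,-.02]])
print(proj(d,P))
save(cv2.resize(d['img'][90:380,220:512],(755,750*290//292),interpolation=cv2.INTER_CUBIC)[:600],'w4.png')
E
```

```text
10.675 [0.4759 0.0361 0.0575] yaw 0.00638684238055044 tilt -0.9999963567949005 shift mm [3.3849 1.0868 3.4545] turn -0.00361315761944956 0.09820381045204689 88.0255401134491
[[273.5 154.7]
 [460.8 155.6]
 [427.  312. ]
 [270.1 311.2]]
```

View pics/w4.png

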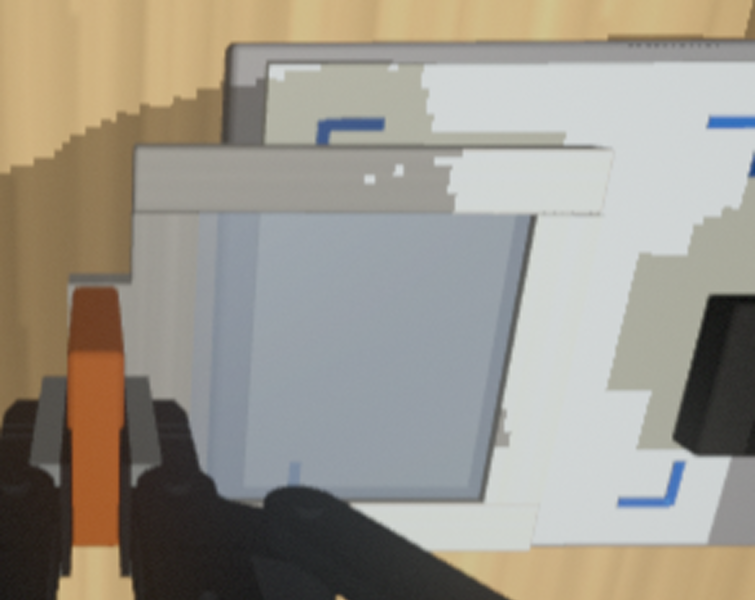

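```bash
python3 - <<'E'
from h import *
from scipy.optimize import least_squares
np.set_printoptions(precision=4,suppress=True)
d=cam('wrist'); t=r.get_state()['ee_pos']
def W(q,P): c,s=np.cos(q[2]),np.sin(q[2]); return np.c_[q[0]+c*P[:,0]-s*P[:,1],q[1]+s*P[:,0]+c*P[:,1],P[:,2]+q[3]]
M=np.array([[-.05,.05,0],[.05,.05,0],[.05,-.05,0]]);T=np.array([[271.8,147.7],[456.3,148.5],[425.3,304.3]])
s=least_squares(lambda q:(proj(d,W(q,M))-T).ravel(),[.53,.04,0,.035]);print(s.x,s.fun,'rel tcp',s.x[:2]-t[:2],s.x[3]-t[2])
for z in (t[2]-.02,):
  s=least_squares(lambda q:(proj(d,W([*q,z],M))-T).ravel(),[.53,.04,0]);print(s.x,s.fun,'rel tcp',s.x[:2]-t[:2])
  q=s.x
print(onz(d,[[343,137.5],[483.,287]],.016), 'expect',[.5275,.094],[.632,-.009])
E
```

```text
[0.5345 0.0399 0.0049 0.0359] [ 0.0005  0.4842  0.4851 -0.3843 -0.5785 -0.1184] rel tcp [0.0576 0.0034] -0.0227185329806497
[0.5333 0.0405 0.0045] [-1.9444 -0.0689  1.8978 -0.8586  0.0493  1.8577] rel tcp [0.0563 0.004 ]
[[ 0.5281  0.0936  0.016 ]
 [ 0.6374 -0.0105  0.016 ]] expect [0.5275, 0.094] [0.632, -0.009]
```

>>> drive_tool:
  moves:
    - [[1,4,5,0,3],[2,18,5,-0.004,3],[3,34,5,-0.004,3],[3,46,5,-0.004,3],[3,46,5,-0.004,3]]

```text
time_s: 11.4
ee_pos: [0.5241, 0.0406, 0.0533]
orientation: [2.208, 2.234, 0.001]
contact_force: [0.3, -0.8, -1.7]
finger_gap: 0.097
grip_force: 88.1
```

>>> drive_tool:
  moves:
    - [[0,0,3,0,3],[0,0,5,0,3],[0,0,7,0,3],[0,0,8,0,3]]

```text
time_s: 11.9
ee_pos: [0.5226, 0.0406, 0.0451]
orientation: [-2.208, -2.235, 0.0]
contact_force: [0.2, 0.0, -2.3]
finger_gap: 0.101
grip_force: 88.1
```

>>> drive_tool:
  moves:
    - [[-1,0,1,0,3],[-1,0,2,0,3],[-1,0,2,0,3]]

```text
time_s: 12.28
ee_pos: [0.5228, 0.0396, 0.0441]
orientation: [2.208, 2.235, 0.0]
contact_force: [-2.3, -0.4, 9.4]
finger_gap: 0.1
grip_force: 89.7
```

>>> drive_tool:
  moves:
    - [[0,0,0,0,20],[0,0,-1,0,40],[0,0,-2,0,40],[0,0,-20,0,40],[0,0,-65,0,40]]

```text
time_s: 12.9
ee_pos: [0.5215, 0.0394, 0.1074]
orientation: [-2.206, -2.233, 0.005]
contact_force: [0.8, 0.2, 0.6]
finger_gap: 0.466
grip_force: 0.0
```

>>> drive_tool:
  moves:
    - [[0,0,-60,0,50],[30,0,-120,0,50],[60,30,-140,0,50],[80,60,-140,0,50],[80,60,-140,0,50]]

```text
time_s: 13.52
ee_pos: [0.583, 0.1224, 0.248]
orientation: [-2.205, -2.237, -0.002]
contact_force: [0.0, -0.2, -0.8]
finger_gap: 0.589
grip_force: 0.0
```

```bash
python3 goto.py .6215 .130 .2 .01; python3 - <<'E'
from h import *
np.set_printoptions(precision=1,suppress=True)
d=cam('wrist')
q=[.580,.0425,.01];c,s=np.cos(q[2]),np.sin(q[2])
P=np.array([[-.05,.05,.024],[.05,.05,.024],[-.05,-.05,.024],[-.05,.05,.016],[-.052,.052,.016],[.042,-.03+.13*np.cos(.785-.349),.12+.13*np.sin(.785-.349)]])
print(proj(d,np.c_[q[0]+c*P[:,0]-s*P[:,1],q[1]+s*P[:,0]+c*P[:,1],P[:,2]]))
save(cv2.resize(d['img'],(800,600),interpolation=2),'w5.png')
E
```

```text
13.525 [0.583  0.1224 0.248 ] yaw 0.014391827468091551 tilt -0.9999991097973302 shift mm [ 7.0063 38.5901 48.0017] turn 0.004391827468091551 0.5889849453103113 0.0
[[215.1 191.6]
 [292.3 191.8]
 [218.  260.3]
 [216.  190. ]
 [214.4 188.5]
 [307.4 199.4]]
```

View pics/w5.png

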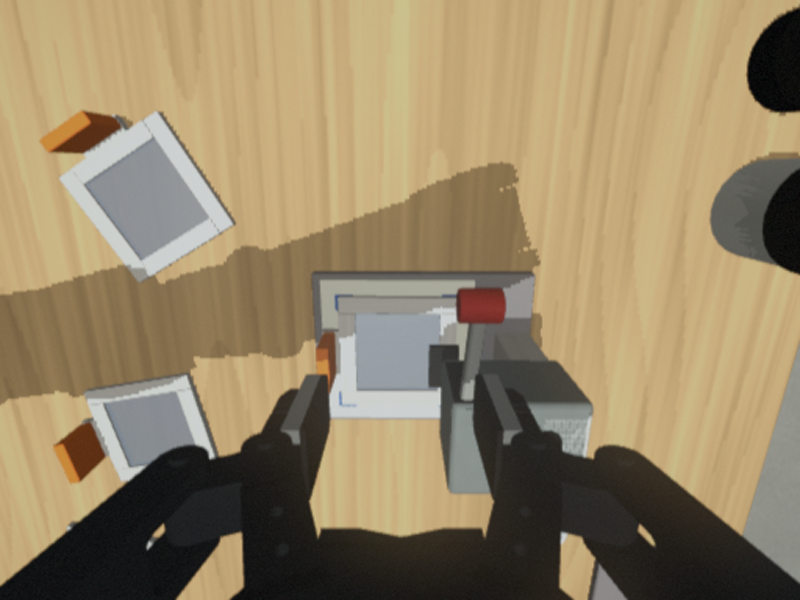

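The picture shows the frame on the panel inside the marks (corner at (340,300) in the enlarged view), about 3 mm from its predicted place. Its tab is away from the post, and the lever is up with the knob at (480,305). I'll grip the knob again and lower it.

>>> drive_tool:
  moves:
    - [[7,38,10,-0.004,50],[7,38,40,-0.004,50],[7,38,80,-0.004,50],[7,38,80,-0.004,50],[7,38,80,-0.004,10]]
  grip_force: 40

```text
time_s: 14.2
ee_pos: [0.62, 0.1273, 0.1696]
orientation: [2.204, 2.238, 0.001]
contact_force: [-0.2, 0.2, 1.0]
finger_gap: 0.384
grip_force: 0.0
```

>>> drive_tool:
  moves:
    - [[0,0,0,0,10],[0,0,0,0,10],[0,0,0,0,10]]

```text
time_s: 14.58
ee_pos: [0.6214, 0.128, 0.1697]
orientation: [2.202, 2.237, 0.006]
contact_force: [5.8, 1.3, 2.6]
finger_gap: 0.245
grip_force: 41.8
```

>>> drive_tool:
  moves:
    - [[4.5,0,10.5,0,10],[8,0,21.5,0,10],[10.5,0,33.5,0,10],[12,0,46,0,10],[12,0,59.5,0,10]]

```text
time_s: 15.2
ee_pos: [0.6213, 0.1413, 0.1094]
orientation: [2.201, 2.239, 0.007]
contact_force: [6.0, 2.5, 4.4]
finger_gap: 0.245
grip_force: 45.6
```

>>> drive_tool:
  moves:
    - [[-1,0,13.5,0,10],[-3,0,25,0,10],[-5,0,34,0,10],[-7.5,0,40.5,0,10],[-7.5,0,40.5,0,10]]

```text
time_s: 15.82
ee_pos: [0.6215, 0.1345, 0.0705]
orientation: [2.202, 2.239, 0.009]
contact_force: [2.6, 3.2, 13.5]
finger_gap: 0.241
grip_force: 52.2
```

>>> drive_tool:
  moves:
    - [[0,0,0,0,30],[0,0,0,0,50],[0,0,0,0,50],[0,0,-40,0,50],[5,0,-90,0,50]]

```text
time_s: 16.45
ee_pos: [0.6185, 0.1364, 0.1576]
orientation: [-2.203, -2.237, 0.006]
contact_force: [0.8, 0.2, 0.3]
finger_gap: 0.583
grip_force: 0.0
```

>>> drive_tool:
  moves:
    - [[0,0,-60,0,50],[0,-30,-90,0,50],[0,-50,-90,0,50],[0,-50,-90,0,50]]

```text
time_s: 16.95
ee_pos: [0.5684, 0.1365, 0.2487]
orientation: [-2.203, -2.24, 0.001]
contact_force: [0.2, 0.4, -0.8]
finger_gap: 0.585
grip_force: 0.0
```

```bash
python3 - <<'E'
from h import *
np.set_printoptions(precision=1,suppress=True)
d=cam('wrist');e=cam('side');s=r.get_state();print(s['time_s'],s['ee_pos'])
q=[.580,.0425,.01];c,n=np.cos(q[2]),np.sin(q[2])
P=np.array([[-.05,.05,.024],[-.05,-.05,.024],[.042,.0922,.0755],[.026,-.018,.024],[.026,-.018,.032]])
Q=np.c_[q[0]+c*P[:,0]-n*P[:,1],q[1]+n*P[:,0]+c*P[:,1],P[:,2]]
u=proj(d,Q);v=proj(e,Q);print(u);print(v)
a=cv2.resize(d['img'][120:320,140:360],(440,400),interpolation=2);b=cv2.resize(e['img'][140:230,245:335],(360,400)[::1],interpolation=2)
save(np.hstack([a,b]),'w6.png')
E
```

```text
17.05 [0.6 0.1 0.2]
[[226.7 201.6]
 [228.6 268.7]
 [304.8 180.2]
 [283.  248.5]
 [283.5 251.3]]
[[263.5 181.7]
 [267.3 204.2]
 [292.9 157.9]
 [292.3 195.3]
 [292.5 193.2]]
```

View pics/w6.png

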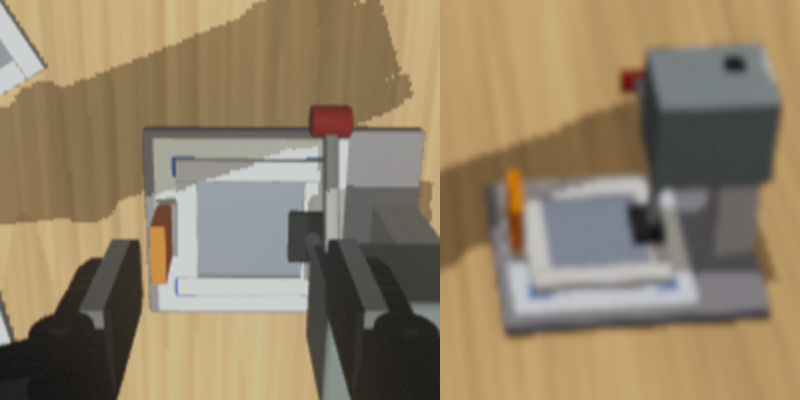

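The last picture shows the frame corners at (228,201) and (229,268), within 2 px of ideal. The foot sits on the far bar, and the knob is at (305,180), its fully-down place. The gripper is clear, so I hand in.

```bash
python3 -c "
from station import r
print(r.close_job())"
```

```text
the job is handed in; nothing more can be done
None
```

The job is handed in (no verdict came back): the last picture shows the frame flat within the blue marks, about 2 mm off centre with its tab away from the post, the lever fully down and the foot on the far bar; the gripper touched no bystander that I know of, though I did not re-measure their positions.

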